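# Index the rotary print jig one station on

## Task

The water-tower model in the rotary print jig is ready for its next print: draw the sprung index plunger up by its black knob, swing the jig's arm counter-clockwise (seen from above) to the next bushing, and let the pin drop fully home there. The setter clamps that bushing wherever the job needs it, so feel for it: let the pin ride on the shoe under its own spring and stop when it falls in, and never drag, press or force the pin hard. Leave the model upright in its nest, everything else on the bench undisturbed, and let go of the knob.

Things in the scene. Friction and masses are not known exactly. Their poses are not given: they have to be found in the camera images.
- jig: Rotary print jig, fixed to the bench: orange round cast base 300 mm across (350 mm over its four lugs). Origin: on the vertical axis of rotation, at bench height. Its x axis points along the index arm as it stands at the start. On its rim, 120 mm from the axis, lie two curved index shoes 36 mm wide with flat faces 44 mm above the bench and brass-rimmed bushings (holes 12 mm wide).
- home_bushing (a point): Mouth of the bushing that the pin is in at the start, in the dark steel shoe, 120 mm from the axis, 44 mm above the bench. Another bushing (not wanted) lies 33 degrees clockwise. That shoe ends 8 degrees counter-clockwise of this one; then comes an open gap down to 30 mm above the bench, over which the pin must be carried drawn out.
- search_start (a point): Point on the face of the light aluminium shoe, 34 degrees (0.593 rad) counter-clockwise of the home bushing, always before the wanted bushing. The setter clamps this shoe differently for each job: the wanted bushing lies 38 to 62 degrees (0.66 to 1.08 rad) from home and is not measured. The flat face begins 30 degrees before it; a second bushing (not wanted) follows 34 degrees after it.
- turntable (a joint): Angle in rad of the turntable and its index arm about the jig's axis: 0 at the start, growing counter-clockwise seen from above, range -0.75 to 1.6. It stays where left; at the knob it resists with about 1.5 N, plus 5 N at 60 mm/s (greased bearing). Aluminium disc 168 mm across, top 62 mm above the bench; dark arm 30 mm wide, top at 62 mm, ends 138 mm from the axis.
- plunger (a joint): Lift in m of the plunger (knob and pin together): 0 fully home in a bushing, 0.0095 when the pin's round tip rides on a shoe's face, 0.016 at its upper stop. A spring pushes it down with 3 N when home, 4.5 N at 0.012. Let go of, it drops by itself; fingers that grip the knob carry the spring. Pushing the knob sideways with the fingers loose round it swings the arm and leaves the pin free to drop.
- knob (a point): Middle of the plunger's upright black cylindrical knob (yellow dot on top), 26 mm in diameter, 27 mm tall, 120 mm from the axis at the end of the index arm. With the plunger home its underside is 86 mm and its top 113 mm above the bench; below it is a barrel 21 mm in diameter (25 mm at its foot), from the arm's top at 62 mm to 82 mm.
- pin: Steel pin of the plunger, 10 mm in diameter, round tip, 1 mm play all round in a bushing. Origin: its lowest point, 34 mm above the bench when home. It bears on the shoes alone, and must not bear on them with more than 25 N in any direction. Riding on the face it drags with 5 to 10 N at the knob; once it has dropped in, further pushing loads it sideways against the bushing.
- tower: Cream model water tower with a slate-grey roof, 118 mm tall, 60 mm across the roof, loose (about 0.12 kg), standing in a grey nest ring (inner diameter 53 mm, 16 mm deep) on the turntable's axis; origin: centre of its underside, 62 mm above the bench; z up. It turns with the table.
- done_tower_a: Bystander: finished stone-coloured water tower, 60 mm across, 118 mm tall; origin at the centre of its underside.
- done_tower_b: Bystander: another finished water tower of the same size; origin at the centre of its underside.
- cottage: Bystander: model cottage with a red roof, 84 x 60 mm, 64 mm tall; origin at the centre of its underside.
- glue: Bystander: small white glue bottle with a red collar, 38 mm across, 100 mm tall; origin at the centre of its underside.
- ink: Bystander: ink jar with a black cap, 60 mm across, 62 mm tall; origin at the centre of its underside.
- screwdriver: Bystander: red screwdriver, 170 mm long, lying; origin under its middle.
- ink_cup: Bystander: steel ink bowl, 76 mm across, 35 mm tall; origin at the centre of its underside.

How it is judged:
On the way, in this order (a step that is already met when the one before it is completed fails the run):
1. the plunger is drawn clear of its present bushing (value of joint plunger above 0.0085 m and value of joint turntable below 0.2 rad), for 0.1 s.
2. the arm is swung counter-clockwise to the next shoe with the pin out of any hole (value of joint plunger above 0.0075 m and value of joint turntable above 0.5 rad), for 0.1 s.
At the end, for the whole second after the job is handed in: The plunger is fully home (lift under 2 mm) with the turntable at rest at the next bushing (0.64 to 1.105 rad counter-clockwise of the start, which holds that bushing alone), and the tower stands upright (within 0.08 rad) on the floor of its nest (within 6 mm of the axis) (value of joint plunger below 0.002 m and value of joint turntable between 0.64 and 1.105 rad and velocity of joint turntable between -0.02 and 0.02 rad/s and horizontal distance between tower and jig below 0.006 m and height (world z) of tower below 0.066 m and angle between tower's own z axis and vertical below 0.08 rad); the robot touches nothing.
It fails at once if the pin bears on the index shoes with more than 25 N (dragged, pressed or forced sideways) (contact force between pin and anything else above 25 N).
It fails at once if the model tips or leaves its nest (angle between tower's own z axis and vertical above 0.25 rad or height (world z) of tower above 0.072 m).
It fails at once if the arm is swung on past the wanted bushing to the one after (value of joint turntable above 1.2 rad).
It fails at once if a bystander is moved by more than 20 mm (distance of any of done_tower_a, done_tower_b, cottage, glue, ink, screwdriver, ink_cup from where it was at the start of the episode above 0.02 m).
It also fails if it takes over 54 s, if anything falls off the work surface, if the arm or the gripper's body presses on something with over 40 N, if the wrist force passes 120 N, or if a joint passes its speed limit or range.

## Robot

A 6-joint arm with a two-finger parallel gripper is mounted at the origin on the work surface. World frame = base frame: x ahead of the robot, y to its left, z up, the work surface at z = 0. Lengths are in m, angles in rad, forces in N, time in s.
With the tool pointing down it reaches from about 0.35 to 0.85 m from the base axis. Payload 8.1 kg.
Tool frame: the origin (TCP) lies midway between the tips of the shut fingers; the grasp point (between the pads) lies tcp_to_grasp behind it (tcp_to_grasp is the distance from the TCP to the grasp point, in m); z points along the fingers, y is the line along which they close (so a half turn about z gives the same grasp; the last joint's range is limited). The gripper opens to 93 mm and grips with 3 to 60 N. Pads are 15 mm wide; open, the fingers measure 128 mm over their backs; the gripper's body (75 mm by 188 mm) begins 65 mm behind the grasp point.
Start: joints at [-1.187, 0.13, 1.488, -0, 1.523, -0.085], TCP at [0.271, -0.535, 0.219] pointing down, gripper open.
Joint ranges: [-2.96, 2.96], [-0.89, 2.26], [0.02, 2.5], [-1.34, 4.48], [0, 2.73], [-2.66, 2.66]. Speed limits (rad/s): [2.39, 2.39, 2.79, 3.14, 3.14, 3.14].

## Interface

Orientations are given as a unit quaternion [x, y, z, w].
In Python, from rig import observe, grab_frame, finish_job, tcp_to_grasp gives the robot as it stands. The module is installed in compiled form; this text tells all that it offers.
- The arm moves only by the tool step_arm, never from a script. Its argument "rows" is a list of rows, each a list of 6 numbers: the shift along the tool's x, y, z as a fraction of full scale, then the turn, a rotation vector about the tool's x, y, z as a fraction of full scale. In form: [[x, y, z, ax, ay, az], ...]. A call has 1 to 20 rows; each row is the pose to reach, as a shift and turn from the pose commanded when the call began, along the tool's axes at that moment, turning the shorter way round; what a row does not reach only later rows make up. Full scale, the value 1, is 0.1 m for a shift and 180 degrees for a turn. A row lasts 1/8 s, in which the tool goes at most 62.5 mm and 10.7 degrees, less where a joint would pass 70% of its speed; a pose out of reach is approached as far as the arm can. A call with a number of a shift or a turn outside -1 to 1 is refused whole. A call with a gripper value outside its range is refused whole. "claw" is the opening, from 0 (shut) to 1 (fully open), set as the call begins (left out, the last holds). The fingers move at their own pace and stop on an object; the grip force is fixed at half the most. Time passes only in rows, so rows that repeat a pose let the fingers close. It gives the time, the measured TCP pose, the force, the opening and the grip force at its end, in the units of the state.
- observe(): the state, without advancing time (a new reading comes with each control period).
- grab_frame(name): name is "scene" or "top" or "wrist"; returns a dict with "img" (400x640x3 uint8, red, green, blue), "depth" (400x640 float32, m along the optical axis (not along the pixel's ray), 0 where there is no reading), "fx", "fy", "cx", "cy" (pixels), "eye" and "rotation" of the camera in the world. Camera axes: x right, y down, z forward; pixel columns grow to the right and rows downward; lengths in m; the calibration is good to about 2 mm. A picture is of the moment at which its call begins.
- finish_job(): hands the job in; it is judged then, once.
The state is a dict: "t": time; "joints": joint angles; "joint_vel": joint speeds; "tau": joint torques, N m; "ee_pos": TCP position; "eef_rot": TCP orientation; "ft_force": force on the tool from outside, world axes, zero at the start; "moment": the same for the moment, N m; "grip_width": opening from 0.0 (shut) to 1.0 (fully open); "gripper_force": force on a finger pad.
Only numpy, scipy, OpenCV 4.12 (cv2) and the standard library are available. Lean on these libraries where they do the work, as an engineer would, in place of code of your own. Each camera call takes 0.05 s, during which the arm holds its last target. There are 200 camera calls.

## Working session

There is one attempt and no reset: what is moved stays moved. The work goes in short steps, Python scripts to look and compute and a tool call to move; the robot and the scene stay as the last step left them, time stands still between calls to the robot, and variables do not carry over. Pictures are saved under pics/ and viewed, at most 10 in all, crops included, and the job is handed in when it is done.

Besides the shell and the picture viewer there is one more tool, called after ">>>" in YAML: its name, and indented under it one key for each argument. step_arm: Moves the arm, as the interface text tells. Its arguments: {"type":"object","properties":{"rows":{"type":"array","items":{"type":"array","items":{"type":"number"}}},"claw":{"type":"number"}},"required":["rows"]}

```bash
mkdir -p pics
python3 - <<'E'
from rig import *
import cv2
print(tcp_to_grasp, observe())
for n in ("scene","top"):
    f=grab_frame(n); cv2.imwrite(f"pics/{n}0.png",f["img"][...,::-1]); print(n,f["fx"],f["fy"],f["cx"],f["cy"],f["eye"],f["rotation"])
E
```

```text
0.0188 {'t': 0.0, 'joints': array([-1.18739764e+00,  1.31131208e-01,  1.48920742e+00, -2.76493184e-05,
        1.52300118e+00, -8.54234152e-02]), 'joint_vel': array([ 9.57986706e-04, -5.81193607e-04, -1.36687857e-03, -1.13729366e-04,
        4.05416934e-05, -1.99903036e-04]), 'tau': array([ 1.07108826e-03, -5.59840572e+01, -4.91758704e+01,  7.70091196e-02,
        3.50742869e-02, -1.06518846e-04]), 'ee_pos': array([ 0.27089774, -0.53476135,  0.21764479]), 'eef_rot': array([ 9.72650778e-01,  2.32270751e-01, -1.43326578e-04, -8.61850103e-04]), 'ft_force': array([ 0.09943735, -0.52586892,  0.85886946]), 'moment': array([ 0.0122123 , -0.01259761, -0.011398  ]), 'gripper_force': 0.0, 'grip_width': 1.0001526470998876}
scene 377.78995747639755 377.78995747639755 318.5343707153204 200.07620952420893 [1.07416873 0.11223886 0.88728821] [ 0.62255744  0.72586322 -0.21886716 -0.19401542]
top 492.13618938118117 492.13618938118117 314.6064868681338 197.91140985416374 [0.3292456  0.04151989 1.70281321] [-0.69860551  0.71231124 -0.05448232  0.03993384]
```

View pics/top0.png

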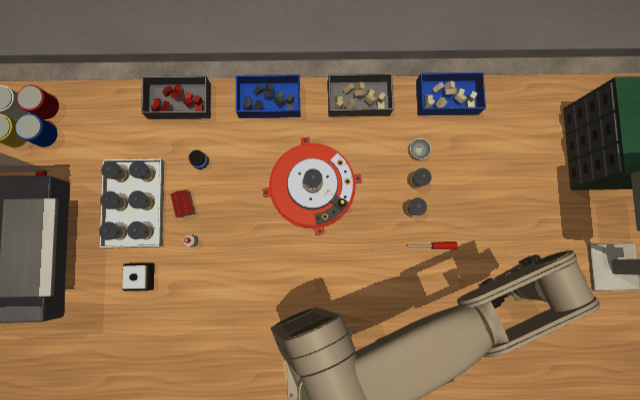

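View pics/scene0.png

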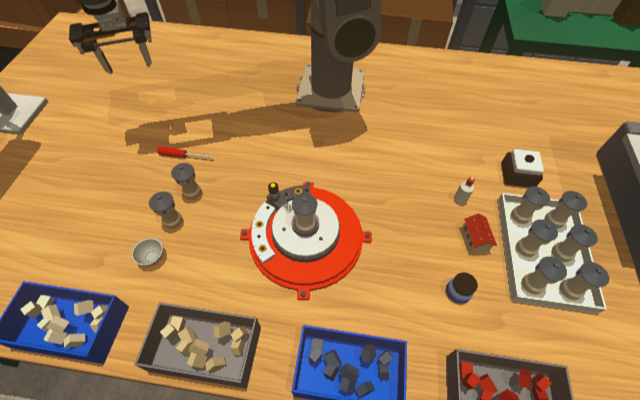

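Top view: jig centre is near (312,185), knob with its yellow dot near (342,202), and the aluminium shoe counter-clockwise of it near (345,175). In the scene view the knob is at (273,186). Next I'll measure these.

```bash
cat > h.py <<'E'
from rig import *
import numpy as np, cv2
from scipy.spatial.transform import Rotation as R
def ray(f,u,v):
    d=R.from_quat(f["rotation"]).apply([(u-f["cx"])/f["fx"],(v-f["cy"])/f["fy"],1]); return np.array(f["eye"]),d
def onz(f,u,v,z):
    e,d=ray(f,u,v); return e+d*(z-e[2])/d[2]
def cen(m): 
    n,l,s,c=cv2.connectedComponentsWithStats(m.astype(np.uint8)); return [(c[i].round(2),s[i,4]) for i in range(1,n) if s[i,4]>=3]
E
python3 - <<'E'
from h import *
P={}
for n,box in (("top",(255,125,375,245)),("scene",(235,170,385,310))):
    f=grab_frame(n); im=f["img"]; x0,y0,x1,y1=box
    hsv=cv2.cvtColor(im,cv2.COLOR_RGB2HSV); w=np.zeros(im.shape[:2],bool); w[y0:y1,x0:x1]=1
    yel=w&(abs(hsv[...,0].astype(int)-27)<5)&(hsv[...,1]>150)&(hsv[...,2]>130)
    for c,a in cen(yel): print(n,"yellow",c,a,onz(f,*c,.113))
    org=w&((hsv[...,0]<10)|(hsv[...,0]>174))&(hsv[...,1]>170)&(hsv[...,2]>100)
    k=cv2.morphologyEx(org.astype(np.uint8),cv2.MORPH_CLOSE,np.ones((25,25)))
    o=cv2.morphologyEx(k,cv2.MORPH_OPEN,cv2.getStructuringElement(2,(21,21)))
    cs=max(cv2.findContours(o,0,1)[0],key=cv2.contourArea); e=cv2.fitEllipse(cs); print(n,"base",e,onz(f,*e[0],.025))
    br=w&(hsv[...,0]>10)&(hsv[...,0]<24)&(hsv[...,1]>120)
    for c,a in cen(br): print(n,"brass",c,a,onz(f,*c,.044))
    cv2.imwrite(f"pics/{n}1.png",cv2.resize(im[y0:y1,x0:x1,::-1],None,fx=4,fy=4,interpolation=cv2.INTER_CUBIC))
E
```

```text
top yellow [341.91 201.64] 11 [ 0.52878305 -0.08225814  0.113     ]
top base ((311.72161865234375, 217.2659454345703), (21.8320369720459, 38.809181213378906), 91.51939392089844) [0.48783543 0.01582865 0.025     ]
top brass [316.41 183.88] 8364 [ 0.60015117 -0.00217079  0.044     ]
top brass [339.78 162.11] 18 [ 0.67455104 -0.08415154  0.044     ]
top brass [346.94 180.94] 18 [ 0.60850369 -0.10686972  0.044     ]
top brass [324.53 216.2 ] 30 [ 0.48884214 -0.0273181   0.044     ]
scene yellow [272.5 184.5] 16 [ 0.52752858 -0.08154335  0.113     ]
scene base ((306.5252990722656, 246.6964569091797), (83.75118255615234, 108.10448455810547), 83.45462036132812) [0.64373641 0.02423713 0.025     ]
scene brass [313.52 240.62] 11242 [0.63376199 0.04068374 0.044     ]
scene brass [297.79 190.5 ] 42 [ 0.48795134 -0.02608727  0.044     ]
scene brass [259.   223.75] 36 [ 0.60712401 -0.10592532  0.044     ]
scene brass [262.07 247.9 ] 42 [ 0.67346743 -0.08204802  0.044     ]
```

View pics/top1.png

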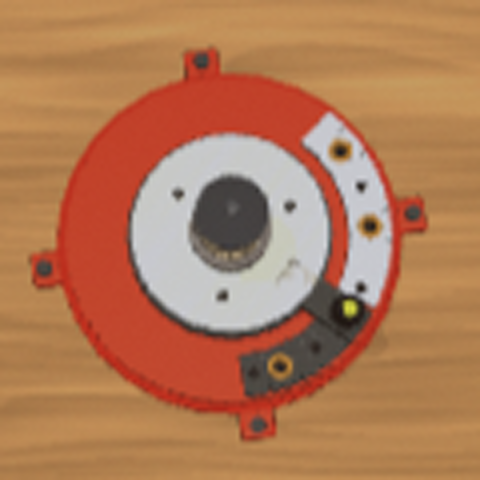

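View pics/scene1.png

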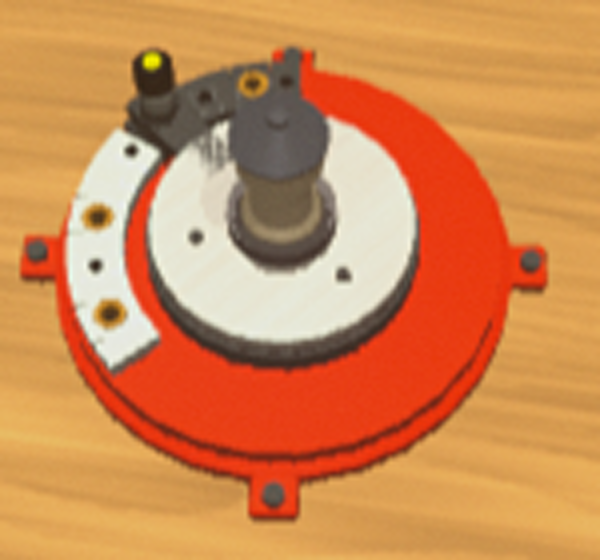

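Both views agree on the knob and three brass bushings, to within about 1.5 mm. I'll fit the 120 mm circle and look at gripper orientation and the wanted angle.

Run:
```python
from h import *
from scipy.optimize import least_squares
p=np.array([[.5282,-.0819],[.4884,-.0267],[.6078,-.1064],[.6740,-.0831]])
r=least_squares(lambda c:np.hypot(*(p-c).T)-.12,[.6,0]); c=r.x
a=np.unwrap(np.arctan2(*(p-c).T[::-1])); print(c,r.fun,np.degrees(a),np.degrees(a-a[0]))
M=R.from_quat(observe()["eef_rot"]).as_matrix(); print(M)
f=grab_frame("top")
```

```text
[0.6017252  0.01307757] [ 0.00011117  0.00010352 -0.00036809  0.00030699] [-127.74460853 -160.65873432  -87.0893202   -53.07614511] [  0.         -32.91412579  40.65528833  74.66846342]
[[ 8.92115422e-01  4.51807324e-01 -4.64580865e-04]
 [ 4.51807556e-01 -8.92114757e-01  1.09223669e-03]
 [ 7.90210914e-05 -1.18430234e-03 -9.99999296e-01]]
```

The fit residual is under 0.4 mm, with the axis at (0.6017, 0.0131). The wanted bushing looks to be about 40.7° from home, and I'll confirm that by feel. The fingers should close along the tangent so the gripper body clears the tower. First I'll travel at height.

>>> step_arm:
  rows:
    - [0.43, -0.29, 0, 0, 0, 0]
    - [0.87, -0.576, 0, 0, 0, 0]
    - [0.87, -0.576, 0, 0, 0, 0]
  claw: 0.8

```text
t: 0.62
ee_pos: [0.3244, -0.442, 0.2187]
eef_rot: [0.972, 0.234, 0.0, -0.0]
ft_force: [-0.3, 0.4, 0.5]
grip_width: 0.802
gripper_force: 0.0
```

>>> step_arm:
  rows:
    - [0.43, -0.29, 0, 0, 0, 0]
    - [0.87, -0.576, 0, 0, 0, 0]
    - [0.87, -0.576, 0, 0, 0, 0]

```text
t: 1.0
ee_pos: [0.3755, -0.3521, 0.2188]
eef_rot: [0.972, 0.234, 0.0, -0.0]
ft_force: [-0.7, -1.3, 0.5]
grip_width: 0.802
gripper_force: 0.0
```

>>> step_arm:
  rows:
    - [0.43, -0.29, 0, 0, 0, 0]
    - [0.87, -0.576, 0, 0, 0, 0]
    - [0.87, -0.576, 0, 0, 0, 0]

```text
t: 1.38
ee_pos: [0.4269, -0.262, 0.2187]
eef_rot: [0.972, 0.234, 0.0, 0.0]
ft_force: [0.0, -1.2, 0.4]
grip_width: 0.802
gripper_force: 0.0
```

>>> step_arm:
  rows:
    - [0.43, -0.29, 0, 0, 0, 0]
    - [0.87, -0.576, 0, 0, 0, 0]
    - [0.87, -0.576, 0, 0, 0, 0]

```text
t: 1.75
ee_pos: [0.4784, -0.1717, 0.2186]
eef_rot: [0.972, 0.234, 0.0, -0.0]
ft_force: [-0.5, -0.8, 0.4]
grip_width: 0.802
gripper_force: 0.0
```

>>> step_arm:
  rows:
    - [0.43, -0.29, 0, 0, 0, -0.05]
    - [0.87, -0.576, 0, 0, 0, -0.1]
    - [0.87, -0.576, 0, 0, 0, -0.141]
    - [0.87, -0.576, 0, 0, 0, -0.141]
    - [0.87, -0.576, 0, 0, 0, -0.141]

```text
t: 2.38
ee_pos: [0.5288, -0.0836, 0.2185]
eef_rot: [0.899, 0.438, -0.0, 0.0]
ft_force: [-0.2, -0.1, -0.3]
grip_width: 0.801
gripper_force: 0.0
```

>>> step_arm:
  rows:
    - [0.01, -0.015, 0.4, 0, 0, 0.0]
    - [0.01, -0.015, 0.8, 0, 0, 0.0]
    - [0.01, -0.015, 0.8, 0, 0, 0]
    - [0.01, -0.015, 0.8, 0, 0, 0]

```text
t: 2.88
ee_pos: [0.5291, -0.081, 0.1403]
eef_rot: [0.898, 0.439, 0.001, 0.001]
ft_force: [0.8, 0.6, 0.2]
grip_width: 0.803
gripper_force: 0.0
```

Run:
```python
from h import *
f=grab_frame("wrist"); cv2.imwrite("pics/w1.png",f["img"][...,::-1]); im=f["img"]
hsv=cv2.cvtColor(im,cv2.COLOR_RGB2HSV)
yel=(abs(hsv[...,0].astype(int)-27)<5)&(hsv[...,1]>150)&(hsv[...,2]>130)
for c,a in cen(yel):
    if a>20: print(c,a,onz(f,*c,.113))
print(observe()["ee_pos"],f["eye"])
```

```text
[316.47 230.04] 161 [ 0.52785348 -0.08312217  0.113     ]
[ 0.52969235 -0.08095726  0.14098056] [ 0.57639355 -0.01985689  0.30762179]
```

View pics/w1.png

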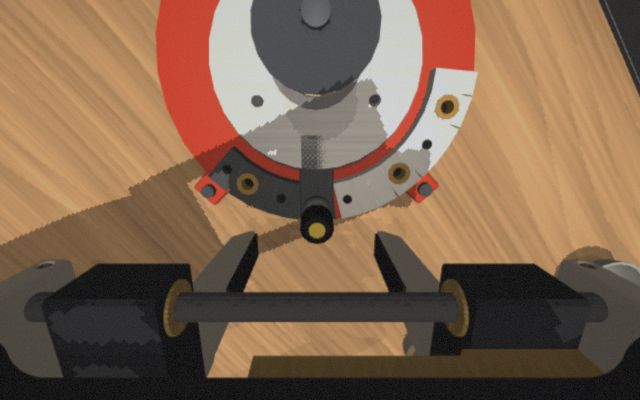

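The wrist view shows the knob (316,230) centred between the fingertips (257 and 375). I'll descend and close in stages.

>>> step_arm:
  rows:
    - [-0.015, 0, 0.3, 0, 0, 0]
    - [-0.015, 0, 0.57, 0, 0, 0]
    - [-0.015, 0, 0.57, 0, 0, 0]
    - [-0.015, 0, 0.57, 0, 0, 0]

```text
t: 3.42
ee_pos: [0.529, -0.0817, 0.0839]
eef_rot: [0.898, 0.44, 0.001, 0.001]
ft_force: [-0.5, -0.2, 0.0]
grip_width: 0.802
gripper_force: 0.0
```

>>> step_arm:
  rows:
    - [0, 0, 0, 0, 0, 0]
    - [0, 0, 0, 0, 0, 0]
    - [0, 0, 0, 0, 0, 0]
    - [0, 0, 0, 0, 0, 0]
  claw: 0.34

```text
t: 3.92
ee_pos: [0.5276, -0.0813, 0.0817]
eef_rot: [0.898, 0.44, 0.0, 0.0]
ft_force: [0.3, 0.8, 1.4]
grip_width: 0.414
gripper_force: 0.0
```

>>> step_arm:
  rows:
    - [0, 0, 0, 0, 0, 0]
    - [0, 0, 0, 0, 0, 0]
    - [0, 0, 0, 0, 0, 0]
  claw: 0.31

```text
t: 4.3
ee_pos: [0.5277, -0.0814, 0.0816]
eef_rot: [0.898, 0.44, 0.0, 0.0]
ft_force: [0.8, -1.0, -1.5]
grip_width: 0.309
gripper_force: 0.8
```

>>> step_arm:
  rows:
    - [0, 0, 0, 0, 0, 0]
    - [0, 0, 0, 0, 0, 0]
  claw: 0.293

```text
t: 4.55
ee_pos: [0.5275, -0.0814, 0.0816]
eef_rot: [0.898, 0.44, -0.0, 0.0]
ft_force: [1.1, -2.5, -1.1]
grip_width: 0.296
gripper_force: 0.8
```

A light contact of about 2.4 N on the +y finger, so I'll shift 0.6 mm that way and close.

>>> step_arm:
  rows:
    - [0, 0.006, 0, 0, 0, 0]
    - [0, 0.006, 0, 0, 0, 0]

```text
t: 4.8
ee_pos: [0.528, -0.0815, 0.0816]
eef_rot: [0.898, 0.44, -0.0, -0.0]
ft_force: [-0.6, -0.1, 0.4]
grip_width: 0.296
gripper_force: 0.0
```

>>> step_arm:
  rows:
    - [0, 0, 0, 0, 0, 0]
    - [0, 0, 0, 0, 0, 0]
  claw: 0.282

```text
t: 5.05
ee_pos: [0.5281, -0.0816, 0.0816]
eef_rot: [0.898, 0.44, 0.0, 0.0]
ft_force: [0.2, -0.1, 0.1]
grip_width: 0.283
gripper_force: 0.2
```

>>> step_arm:
  rows:
    - [0, 0, 0, 0, 0, 0]
    - [0, 0, 0, 0, 0, 0]
    - [0, 0, 0, 0, 0, 0]
  claw: 0.15

```text
t: 5.42
ee_pos: [0.5281, -0.0817, 0.0817]
eef_rot: [0.898, 0.44, 0.0, 0.0]
ft_force: [1.4, -0.3, 0.2]
grip_width: 0.274
gripper_force: 30.0
```

>>> step_arm:
  rows:
    - [0, 0, -0.03, 0, 0, 0]
    - [0, 0, -0.06, 0, 0, 0]
    - [0, 0, -0.1, 0, 0, 0]
    - [0, 0, -0.13, 0, 0, 0]
    - [0, 0, -0.13, 0, 0, 0]
    - [0, 0, -0.13, 0, 0, 0]

```text
t: 6.18
ee_pos: [0.5279, -0.0815, 0.0945]
eef_rot: [0.898, 0.44, -0.0, -0.0]
ft_force: [2.3, 1.3, -5.1]
grip_width: 0.275
gripper_force: 30.0
```

Plunger is drawn 12.8 mm, with the spring felt at about 5 N. Now I'll swing 36° along the 120 mm arc.

>>> step_arm:
  rows:
    - [0.001, 0.047, 0, 0, 0, -0.0125]
    - [0.004, 0.094, 0, 0, 0, -0.025]
    - [0.008, 0.141, 0, 0, 0, -0.0375]
    - [0.015, 0.188, 0, 0, 0, -0.05]
    - [0.023, 0.234, 0, 0, 0, -0.0625]
    - [0.033, 0.28, 0, 0, 0, -0.075]
    - [0.045, 0.326, 0, 0, 0, -0.0875]
    - [0.059, 0.371, 0, 0, 0, -0.1]
    - [0.074, 0.415, 0, 0, 0, -0.1125]
    - [0.091, 0.459, 0, 0, 0, -0.125]
    - [0.11, 0.502, 0, 0, 0, -0.1375]
    - [0.131, 0.545, 0, 0, 0, -0.15]
    - [0.153, 0.586, 0, 0, 0, -0.1625]
    - [0.177, 0.627, 0, 0, 0, -0.175]
    - [0.202, 0.667, 0, 0, 0, -0.1875]
    - [0.229, 0.705, 0, 0, 0, -0.2]
    - [0.229, 0.705, 0, 0, 0, -0.2]
    - [0.229, 0.705, 0, 0, 0, -0.2]

```text
t: 8.43
ee_pos: [0.5972, -0.1068, 0.0942]
eef_rot: [0.718, 0.696, -0.0, -0.0]
ft_force: [-2.3, -1.2, -4.1]
grip_width: 0.275
gripper_force: 30.0
```

Run:
```python
from h import *
o=observe(); p=o["ee_pos"]; d=p[:2]-[.6017,.0131]; M=R.from_quat(o["eef_rot"]).as_matrix()
print(p,np.hypot(*d),np.degrees(np.arctan2(d[1],d[0]))+127.74, M, M.T@o["ft_force"])
f=grab_frame("wrist"); cv2.imwrite("pics/w2.png",f["img"][...,::-1])
```

```text
[ 0.59721445 -0.10684377  0.09417056] 0.12002761851486554 35.59830005239826 [[ 3.15901052e-02  9.99500192e-01 -1.19661478e-03]
 [ 9.99500895e-01 -3.15902766e-02 -1.24592329e-04]
 [-1.62331448e-04 -1.19208165e-03 -9.99999276e-01]] [-1.23872594 -2.22595088  4.08691458]
```

View pics/w2.png

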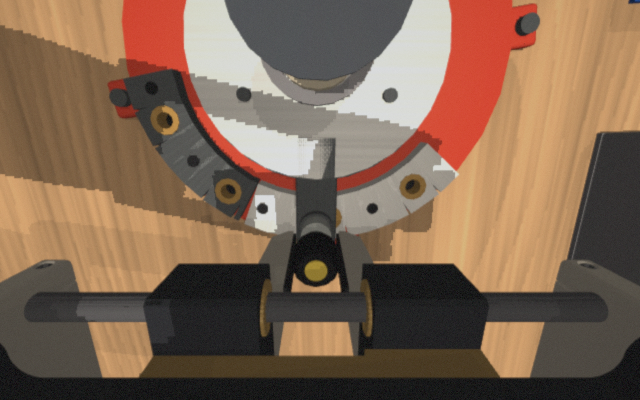

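The wrist view shows the arm just short of a brass rim (338,217), with the knob held at (316,271). I'll lower the pin nearly to the face, then loosen the fingers.

>>> step_arm:
  rows:
    - [0, 0, 0.01, 0, 0, 0]
    - [0, 0, 0.02, 0, 0, 0]
    - [0, 0, 0.027, 0, 0, 0]
    - [0, 0, 0.027, 0, 0, 0]

```text
t: 8.98
ee_pos: [0.5977, -0.1069, 0.0919]
eef_rot: [0.718, 0.696, -0.0, 0.0]
ft_force: [-1.1, -1.4, -4.4]
grip_width: 0.273
gripper_force: 30.0
```

>>> step_arm:
  rows:
    - [0, 0, 0, 0, 0, 0]
    - [0, 0, 0, 0, 0, 0]
    - [0, 0, 0, 0, 0, 0]
  claw: 0.305

```text
t: 9.35
ee_pos: [0.5985, -0.1067, 0.0927]
eef_rot: [0.718, 0.696, 0.0, 0.001]
ft_force: [0.5, -0.5, 0.1]
grip_width: 0.305
gripper_force: 0.0
```

>>> step_arm:
  rows:
    - [0, 0.006, 0, 0, 0, -0.002]
    - [0, 0.012, 0, 0, 0, -0.003]
    - [0, 0.018, 0, 0, 0, -0.005]
    - [0, 0.024, 0, 0, 0, -0.006]
    - [0, 0.03, 0, 0, 0, -0.008]
    - [0.001, 0.036, 0, 0, 0, -0.01]
    - [0.001, 0.042, 0, 0, 0, -0.011]
    - [0.001, 0.048, 0, 0, 0, -0.013]

```text
t: 10.35
ee_pos: [0.6014, -0.1066, 0.0918]
eef_rot: [0.703, 0.711, -0.001, -0.001]
ft_force: [-7.8, 1.2, 5.4]
grip_width: 0.31
gripper_force: 3.7
```

```bash
cat > st.py <<'E'
from h import *
o=observe(); p=o["ee_pos"]; d=p[:2]-[.6017,.0131]; M=R.from_quat(o["eef_rot"]).as_matrix()
f=grab_frame("wrist"); hsv=cv2.cvtColor(f["img"],cv2.COLOR_RGB2HSV)
yel=(abs(hsv[...,0].astype(int)-27)<5)&(hsv[...,1]>150)&(hsv[...,2]>130); yel[:200]=0; yel[295:]=0; yel[:,:280]=0; yel[:,355:]=0
c,a=max(cen(yel),key=lambda t:t[1]); v,u=np.where(yel); z=np.median(f["depth"][v,u])
e,r=ray(f,*c); k=e+r*z; q=k[:2]-[.6017,.0131]
ang=lambda d:np.degrees(np.arctan2(d[1],d[0]))+127.74
print("tcp ang %.2f knob ang %.2f r %.4f knobtop %.4f"%(ang(d),ang(q),np.hypot(*q),k[2]),p,"Ftool",(M.T@o["ft_force"]).round(1),o["grip_width"])
E
python3 st.py
```

```text
tcp ang 37.62 knob ang 36.73 r 0.1204 knobtop 0.1242 [ 0.60144965 -0.10657903  0.09179994] Ftool [ 1.3 -7.9 -5.3] 0.30951166097906996
```

>>> step_arm:
  rows:
    - [0, 0.006, -0.003, 0, 0, -0.002]
    - [0, 0.012, -0.003, 0, 0, -0.003]
    - [0, 0.018, -0.003, 0, 0, -0.005]
    - [0, 0.024, -0.003, 0, 0, -0.006]
    - [0, 0.03, -0.003, 0, 0, -0.008]
    - [0.001, 0.036, -0.003, 0, 0, -0.01]

```text
t: 11.15
ee_pos: [0.6068, -0.1067, 0.0926]
eef_rot: [0.692, 0.722, 0.0, 0.0]
ft_force: [-0.1, 0.4, 0.7]
grip_width: 0.305
gripper_force: 0.0
```

```bash
python3 st.py
```

```text
tcp ang 40.17 knob ang 39.43 r 0.1206 knobtop 0.1148 [ 0.6067848  -0.10669731  0.09257104] Ftool [ 0.4 -0.1 -0.7] 0.3053076112782817
```

The knob top fell 9.4 mm and the push force vanished, so the pin is home at about 40°. I'll open and lift away.

>>> step_arm:
  rows:
    - [0, 0, 0, 0, 0, 0]
    - [0, 0, 0, 0, 0, 0]
    - [0, 0, 0, 0, 0, 0]
    - [0, 0, 0, 0, 0, 0]
  claw: 0.7

```text
t: 11.7
ee_pos: [0.6062, -0.1066, 0.0923]
eef_rot: [0.692, 0.722, 0.0, 0.0]
ft_force: [0.4, 0.4, -0.3]
grip_width: 0.678
gripper_force: 0.0
```

>>> step_arm:
  rows:
    - [0, 0, -0.2, 0, 0, 0]
    - [0, 0, -0.5, 0, 0, 0]
    - [0, 0, -0.8, 0, 0, 0]
    - [0, 0, -1, 0, 0, 0]
    - [0, 0, -1, 0, 0, 0]
    - [0, 0, -1, 0, 0, 0]

```text
t: 12.45
ee_pos: [0.6057, -0.1065, 0.1911]
eef_rot: [0.692, 0.722, -0.0, -0.001]
ft_force: [0.2, -0.3, -1.0]
grip_width: 0.702
gripper_force: 0.0
```

Run:
```python
from h import *
for n in ("scene","wrist"):
    f=grab_frame(n); hsv=cv2.cvtColor(f["img"],cv2.COLOR_RGB2HSV)
    yel=(abs(hsv[...,0].astype(int)-27)<5)&(hsv[...,1]>150)&(hsv[...,2]>130)
    for c,a in cen(yel):
        u,v=map(int,c.round()); z=f["depth"][v,u]; e,r=ray(f,*c); k=e+r*z
        if abs(k[0]-.6)<.06 and abs(k[1]+.107)<.05 and a>4: q=k[:2]-[.6017,.0131]; print(n,c,a,k,np.degrees(np.arctan2(q[1],q[0]))+127.74)
    cv2.imwrite(f"pics/{n}3.png",f["img"][...,::-1])
```

```text
scene [255.5 209. ] 14 [ 0.6074422  -0.10569536  0.11503611] 40.50734693945394
wrist [316.9  208.12] 112 [ 0.60581868 -0.10757461  0.11354487] 39.69477415695064
```

View pics/scene3.png

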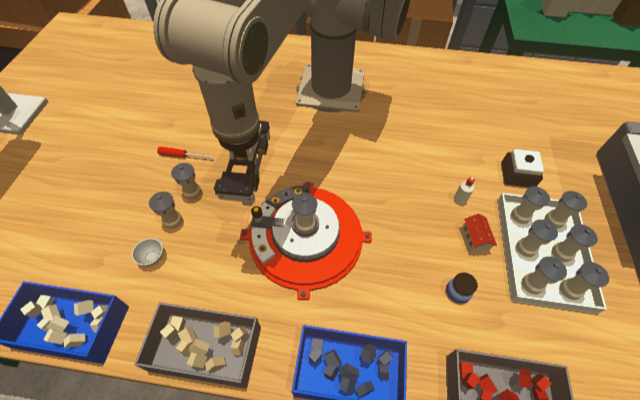

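The scene view shows the knob (255,209) at the wanted bushing with its top at about 114 mm, so the pin is home. The tower is upright at (304,210), the bystanders haven't moved, and the gripper is clear.

```bash
python3 -c "
from rig import *
print(finish_job())"
```

```text
the job is handed in; nothing more can be done
None
```

The plunger pin is home in the next bushing, about 40° (0.70 rad) counter-clockwise of the start. The knob is released, the tower is upright in its nest, the bystanders look undisturbed, and the job was handed in at about 12.5 s (no verdict was returned).

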